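# Load the keypad tester and ease its sprung flap shut

## Robot

A 6-joint arm with a two-finger parallel gripper is mounted at the origin on the work surface. World frame = base frame: x ahead of the robot, y to its left, z up, the work surface at z = 0. Lengths are in m, angles in rad, forces in N, time in s.
With the tool pointing down it reaches from about 0.375 to 0.9 m from the base axis. Payload 3.1 kg.
Tool frame: the origin (TCP) lies on the centre line of the jaws, within the pads' length; the fingertips stand 8 mm ahead of it and the grasp point (between the pads) lies 11 mm behind it; z points along the fingers, y is the line along which they close (so a half turn about z gives the same grasp; the last joint's range is limited). The gripper opens to 85 mm and grips with 20 to 120 N. Pads are 22 mm wide; open, the fingers measure 114 mm over their backs; the gripper's body (76 mm by 85 mm) begins 54 mm behind the grasp point. The pads swing forward as they close: fully open they stand 13 mm farther back than shut.
Start: joints at [0.962, 0.527, 1.433, -0, 1.181, -0.178], TCP at [0.261, 0.568, 0.239] pointing down, gripper open.
Joint ranges: [-3.08, 3.08], [-0.75, 2.2], [0.22, 2.44], [-1.43, 4.57], [0, 2.65], [-2.85, 2.85]. Speed limits (rad/s): [2.79, 2.79, 3.14, 3.14, 3.14, 3.14].

## Interface

Orientations are given as a unit quaternion [x, y, z, w].
In Python, from station import * gives the robot as it stands.
- The arm moves only by the tool play_rows, never from a script. Its argument "rows" is a list of rows, each a list of 3 entries, a list of its own where there are three numbers: the turn, a rotation vector about the tool's x, y, z in degrees, then the shift along the tool's x, y, z in mm, then the closure, from 0 (fully open) to 1 (shut). In form: [[[ax, ay, az], [dx, dy, dz], jaw], ...]. A call has 1 to 12 rows; each row shifts and turns the commanded pose from where the row before left it, along the tool's axes as they then stand; what a row does not reach is not made up. A row lasts 1/12 s, in which the tool goes at most 41.7 mm and 7.16 degrees, less where a joint would pass 70% of its speed; a pose out of reach is approached as far as the arm can. A call with a gripper value outside its range is refused whole. The fingers move at their own pace and stop on an object; "grip_force" is the grip in N (left out, the last holds). Time passes only in rows, so rows that do not move let the fingers close. It gives the time, the measured TCP pose, the force, the opening and the grip force at its end, in the units of the state.
- sense(): the state, without advancing time (a new reading comes with each control period).
- snapshot(name): name is "scene" or "top" or "wrist"; returns (picture, depth): 420x560x3 uint8, red, green, blue; 420x560 float32, m along the optical axis (not along the pixel's ray), 0 where there is no reading.
- get_calibration(name): a dict with "vfov" (degrees; the focal length in pixels is half the picture's height over the tangent of half this angle, whatever the lens; pixels are square), "cx", "cy" (the principal point, pixels), "k1" (the pictures are not rectified: a ray, as slopes to the right and down, at radius r is drawn at 1 + k1 r^2 times it, then the intrinsics apply), "xyz" and "attitude" of the camera in the world. Camera axes: x right, y down, z forward; pixel columns grow to the right and rows downward; lengths in m; the calibration is good to about 2 mm. A picture is of the moment at which its call begins: read the wrist's pose just before it. get_calibration takes no time and is no camera call; for the wrist camera it gives the pose at the moment of the call.
- sign_off(): hands the job in; it is judged then, once.
The state is a dict: "t": time; "q": joint angles; "qd": joint speeds; "tau": joint torques, N m; "tcp_pos": TCP position; "tool_rot": TCP orientation; "force": force on the tool from outside, world axes, zero at the start; "ft_torque": the same for the moment, N m; "finger_gap": opening from 0.0 (shut) to 1.0 (fully open); "gripper_force": force on a finger pad.
Only numpy, scipy, OpenCV 4.12 (cv2) and the standard library are available. Lean on these libraries where they do the work, as an engineer would, in place of code of your own. Each camera call takes 0.05 s, during which the arm holds its last target. There are 200 camera calls.

## Task

Lay the keypad module with the green display flat in the tester's nest, between the corner stops, keys up and display end towards the hinge. Then bring the open, spring-closing clear flap down by its orange bar under control the whole way, never letting it fall or snap down, and press the bar until the catch gives and the flap is fully shut, firmly but without ramming it onto its rubber seat. Let go and leave the dark module, the finished meter and the label stack where they are.

Things in the scene. Friction and masses are not known exactly. Their poses are not given: they have to be found in the camera images.
- green_module: The keypad module to be tested: white block 80 x 54 x 34 mm (own x, y, z), about 0.15 kg, with a green display on top at its +x end and grey keys (one red) at its -x end. Origin: centre of its underside; z up.
- display (a point): Point on top of the green module at the middle of its green display: 22 mm along the module's +x from its centre, 34 mm above its underside.
- tester: Grey tester, fixed to the bench: base 150 x 190 x 40 mm (x, y, z), its flat deck 40 mm above the bench, side walls 5 mm thick at y = +-92.5 mm and a back wall at x = 67 mm rising to 82 mm, no front wall. Origin: centre of its underside; own x points from its front (robot side) to its hinge side.
- nest (a point): Centre of the nest on the tester's deck (8 mm towards the hinge from the tester's centre, 40 mm above the bench), axes as the tester's. Four black corner stops, 8 mm high, leave 94 mm (x) by 68 mm (y) between them: 7 mm play on each side of a module lying with its own x along the tester's x. The long sides are open for fingers over the module's middle 50 mm.
- hinge (a point): Middle of the flap's hinge axis, which runs along the tester's y: 70 mm towards the hinge side from the tester's centre and 88 mm above the bench.
- bar (a point): Middle of the flap's orange handle bar: round, 12 mm thick, 90 mm long between its two arms, parallel to the hinge and 185 mm from its axis in the plane of the flap, with a 33 mm clear gap to the flap's edge. It moves with the flap: high over the hinge side when open; 115 mm in front of the tester's centre, 88 mm above the bench, when shut. It can turn between fingers that pinch it.
- flap (a joint): Angle of the clear flap (138 x 190 x 6 mm) in rad: 0 fully shut (level), 1.75 fully open (a little past upright, leaning away from the robot), as it starts. Over-centre spring: above about 1.05 it is held open (about 1 N at the bar); below that it is driven shut with up to 4 N at the bar and slams if not held. Moved at 1 rad/s or slower it is under control.
- catch_ball (a point): Catch at the middle of the deck's front edge: a dark steel block 24 mm wide, 81 mm high above the bench, with a sprung brass ball. At a flap angle of about 0.1 rad a steel tongue under the flap meets the ball and the flap stays ajar; a firm downward push of about 5 to 10 N on the bar makes it give, and the flap goes to 0 and stays. This point: the ball.
- seat (a joint): Travel in m, downwards, of the sprung seat: two black rubber pads, 30 mm long, on top of the side walls, 50 mm in front of the tester's centre, on which the shut flap rests. 0 free; about 0.0007 under the shut flap alone; it yields 1 mm (1.5 mm at the bar) for each 5 N on the bar. Over 0.005 (more than about 22 N on the bar with the flap shut) is ramming.
- dark_module: A second keypad module of the same size and build, but with a dark display; not to be used. Origin: centre of its underside.
- meter: Finished electricity meter, 130 x 160 x 65 mm, grey with clear top; bystander. Origin: centre of its underside.
- label_stack: Stack of paper labels, 90 x 60 x 20 mm; bystander.
There are look-alikes about, which are no part of the job. Leave any pink look-alike of the green_module alone.

How it is judged:
By the outcome, as a careful person would: the job done as asked, in the order asked, and still so for the second after the job is handed in, with the robot touching nothing.
It also fails if it takes over 72 s, if anything falls off the work surface, if the arm or the gripper's body presses on something with over 40 N, if the wrist force passes 120 N, or if a joint passes its speed limit or range.

## Working session

There is one attempt and no reset: what is moved stays moved. The work goes in short steps, Python scripts to look and compute and a tool call to move; the robot and the scene stay as the last step left them, time stands still between calls to the robot, and variables do not carry over. Pictures are saved under pics/ and viewed, at most 10 in all, crops included, and the job is handed in when it is done.

Besides the shell and the picture viewer there is one more tool, called after "Request:" as name([rows], argument=value, ...), one row to a line, values as JSON. play_rows: Moves the arm, as the interface text tells. Its arguments: {"type":"object","properties":{"rows":{"type":"array","items":{"type":"array"}},"grip_force":{"type":"number"}},"required":["rows"]}

```bash
mkdir -p pics; ls; cat > h.py <<'E'
from station import *
import numpy as np, cv2
from scipy.spatial.transform import Rotation as R
def cal(n):
    c=get_calibration(n); f=210/np.tan(np.radians(c['vfov'])/2); return c,f
def rot(a):
    a=np.array(a,float)
    return R.from_quat(a).as_matrix() if a.shape==(4,) else (a if a.shape==(3,3) else R.from_rotvec(a).as_matrix())
def rays(n,px,c=None):
    c0,f=cal(n); c=c or c0
    px=np.atleast_2d(np.array(px,float)); K=np.array([[f,0,c['cx']],[0,f,c['cy']],[0,0,1]])
    u=cv2.undistortPoints(px[:,None,:],K,np.array([c['k1'],0,0,0,0.]))[:,0]
    d=np.c_[u,np.ones(len(u))]@rot(c['attitude']).T
    return np.array(c['xyz']),d
def onplane(n,px,z,c=None):
    o,d=rays(n,px,c); return o+d*((z-o[2])/d[:,2])[:,None]
def withdepth(n,px,dep,c=None):
    o,d=rays(n,px,c); px=np.atleast_2d(px).astype(int)
    return o+d*dep[px[:,1],px[:,0]][:,None]
def save(n,fn,im): cv2.imwrite('pics/'+fn,im[:,:,::-1])
E
python3 - <<'E'
from h import *
for n in ['top','scene','wrist']:
    print(n,get_calibration(n))
a,d=snapshot('top');b,e=snapshot('scene')
np.savez('s0.npz',a=a,d=d,b=b,e=e)
save('',"top0.png",a);save('',"scene0.png",b)
s=sense();print(s)
E
```

```text
pics
top {'vfov': 42.586346906385984, 'cx': 273.4008238145812, 'cy': 205.30061122271758, 'k1': -0.18008001133938528, 'xyz': array([ 0.44534627, -0.01591226,  1.65178545]), 'attitude': array([-0.69881704,  0.71478298, -0.02131525,  0.01690241])}
scene {'vfov': 46.49947844103308, 'cx': 276.07888336296105, 'cy': 202.36379051017036, 'k1': -0.06634784652148536, 'xyz': array([1.24977037, 0.80117955, 0.79641356]), 'attitude': array([ 0.31279656,  0.82356603, -0.44066296, -0.17237594])}
wrist {'vfov': 61.15737985965588, 'cx': 280.3000926975315, 'cy': 212.47118923146894, 'k1': -0.093391445777426, 'xyz': array([0.19345456, 0.59852143, 0.37334485]), 'attitude': array([0.83288589, 0.53380257, 0.07805245, 0.12354644])}
{'t': 0.1, 'q': array([ 9.61508989e-01,  5.28389579e-01,  1.43379101e+00, -7.55037332e-06,
        1.18141319e+00, -1.78499481e-01]), 'qd': array([ 0.00219937, -0.00078945, -0.00367174,  0.00170148, -0.00048171,
       -0.00063766]), 'tau': array([ 8.56052011e-04, -4.43308032e+01, -1.78585339e+01, -1.81821529e-04,
        3.81815335e-03, -3.42507548e-06]), 'tcp_pos': array([0.26059384, 0.56737566, 0.23841605]), 'tool_rot': array([ 2.13730760e-01,  9.76892093e-01, -9.25281093e-04, -3.80778641e-04]), 'force': array([-0.33793202, -0.27196222, -0.20521344]), 'ft_torque': array([0.00295559, 0.04314921, 0.02730515]), 'gripper_force': 0.0, 'finger_gap': 0.9989446966707877}
```

View pics/top0.png

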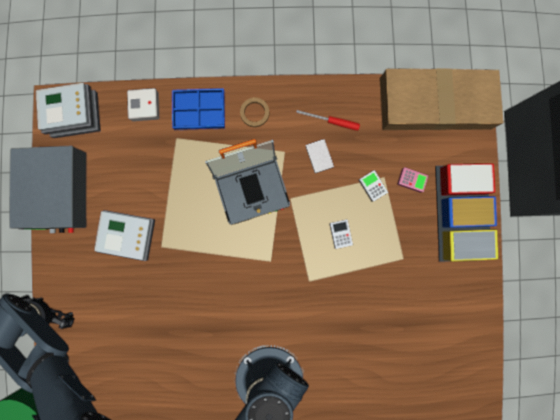

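View pics/scene0.png

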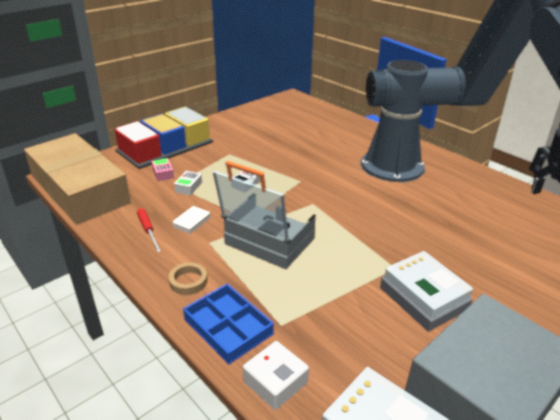

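Top view: the keypad candidates are white with a green display at (374,186), pink with a green display at (413,180) and white with a dark display at (341,234). The white one with the green display fits the description. The tester is at about (252,190) with its hinge up-image and the orange bar at (238,148). The scene view agrees. I'll measure and make one enlarged crop to confirm.

```bash
python3 - <<'E'
from h import *
z=np.load('s0.npz');a,d=z['a'],z['d']
crop=cv2.resize(a[130:260,195:435],None,fx=3.3,fy=3.3,interpolation=cv2.INTER_CUBIC);save('','crop0.png',crop)
hsv=cv2.cvtColor(a,cv2.COLOR_RGB2HSV)
def yaw(p): return None
# module: top surface by depth: heights
ys,xs=np.mgrid[0:420,0:560]
P=withdepth('top',np.c_[xs.ravel(),ys.ravel()],d).reshape(420,560,3)
H=P[:,:,2]
print('table',np.median(H[280:330,330:450]))
m=((H>0.025)&(H<0.045)).astype(np.uint8); m[:, :355]=0; m[:160]=0;m[210:]=0;m[:,395:]=0
ij=np.argwhere(m)[:,::-1]
r=cv2.minAreaRect(onplane('top',ij,0.034)[:,:2].astype(np.float32)*1000);print('mod',r,np.median(H[m>0]),m.sum())
g=cv2.inRange(hsv,(45,100,100),(75,255,255)); g[:,:355]=0;g[:,395:]=0;g[:160]=0;g[210:]=0
gc=np.argwhere(g)[:,::-1].mean(0);print('disp',onplane('top',gc,.034),gc)
# deck front/dark pad
o=cv2.inRange(hsv,(5,180,150),(18,255,255));o[:130]=0;o[160:]=0;o[:,:210]=0;o[:,265:]=0
oj=np.argwhere(o)[:,::-1];print('bar',len(oj),np.median(withdepth('top',oj,d),0)); 
rb=cv2.minAreaRect(withdepth('top',oj,d)[:,:2].astype(np.float32)*1000);print(rb)
# tester: points with height 0.03-0.09
m=((H>0.03)&(H<0.048)).astype(np.uint8); m[:,:200]=0;m[:,300:]=0;m[:150]=0;m[230:]=0
Pm=P[m>0];r=cv2.minAreaRect(Pm[:,:2].astype(np.float32)*1000);print('deck',r,len(Pm),cv2.boxPoints(r))
m=((H>0.074)&(H<0.09)).astype(np.uint8); m[:,:200]=0;m[:,300:]=0;m[:150]=0;m[230:]=0
Pm=P[m>0];r=cv2.minAreaRect(Pm[:,:2].astype(np.float32)*1000);print('walls',r,len(Pm),cv2.boxPoints(r))
br=cv2.inRange(hsv,(15,120,100),(28,255,255));br[:200]=0;br[218:]=0;br[:,:250]=0;br[:,270:]=0
bj=np.argwhere(br)[:,::-1];print('ball',bj.mean(0),len(bj),onplane('top',bj.mean(0),.07))
E
```

```text
table 1.9652860236307745e-05
mod ((586.1688842773438, -330.86492919921875), (80.28268432617188, 56.093807220458984), 30.068408966064453) 0.034142983751743516 475
disp [[ 0.60601563 -0.32149497  0.034     ]] [369.79 179.05]
bar 148 [0.67761829 0.0586251  0.27449681]
((594.0143432617188, 15.754776000976562), (288.85479736328125, 94.77799224853516), 30.19007682800293)
deck ((570.2232666015625, 34.83863067626953), (141.55584716796875, 187.8711395263672), 16.431428909301758) 2705 [[475.76465  104.91699 ]
 [528.90735  -75.281296]
 [664.6819   -35.23973 ]
 [611.5392   144.95856 ]]
walls ((576.3663330078125, 37.55763244628906), (140.64468383789062, 196.17710876464844), 15.946059226989746) 352 [[481.80182  112.55201 ]
 [535.69806  -76.07637 ]
 [670.93085  -37.436745]
 [617.0346   151.19164 ]]
ball [257.875 210.125] 8 [[0.51764584 0.01917595 0.07      ]]
```

View pics/crop0.png

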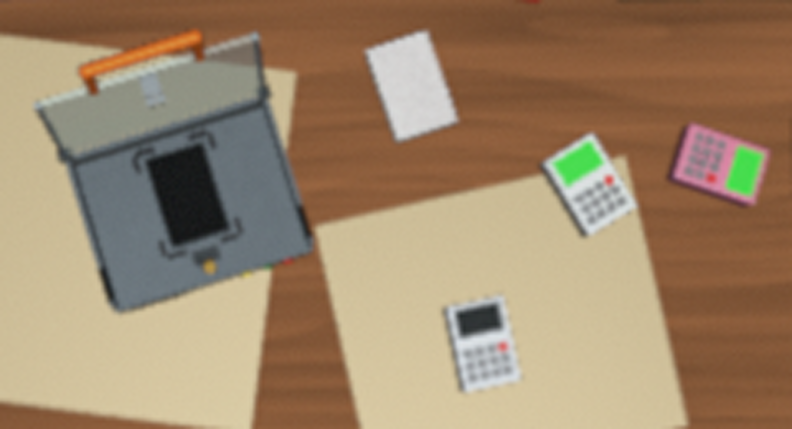

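The crop confirms it: at top-view pixel (374,186) there is a white body with a green display, at (413,180) a pink body, and at (341,234) a dark display. I'll refine the nest position and work out the first move.

```bash
cat >> h.py <<'E'
def plan(p,az,tilt=None):
    """rotation and shift to tool-down pose at p with tool x at azimuth az (deg): rotvec deg, then shift mm in the final tool axes"""
    s=sense(); R0=R.from_quat(s['tool_rot']); a=np.radians(az)
    x=np.array([np.cos(a),np.sin(a),0]);zz=np.array([0,0,-1.]);y=np.cross(zz,x)
    R1=R.from_matrix(np.c_[x,y,zz])
    print('rot',np.round((R0.inv()*R1).as_rotvec(degrees=True),2),'shift',np.round(R1.inv().apply(np.array(p)-s['tcp_pos'])*1000,1),'world d',np.round((np.array(p)-s['tcp_pos'])*1000,1),'t',s['t'])
E
python3 - <<'E'
from h import *
z=np.load('s0.npz');a,d=z['a'],z['d']
g=cv2.cvtColor(a,cv2.COLOR_RGB2GRAY)
m=(g<45).astype(np.uint8);m[:165]=0;m[210:]=0;m[:,:237]=0;m[:,265:]=0
n,l,st,ce=cv2.connectedComponentsWithStats(m);k=1+st[1:,4].argmax();print(st[k],ce[k])
ij=np.argwhere(l==k)[:,::-1];P=onplane('top',ij,.04);print(P.mean(0),cv2.minAreaRect(P[:,:2].astype(np.float32)*1000))
plan((.586,-.331,.2),210)
E
```

```text
[240 174  24  30 446] [251.26233184 188.45515695]
[0.58457661 0.03832597 0.04      ] ((584.3154907226562, 38.38513946533203), (79.35123443603516, 50.98262405395508), 15.656882286071777)
rot [ -0.09  -0.07 -54.68] shift [ 167.4 -940.7   38.4] world d [ 325.4 -898.4  -38.4] t 0.1
```

Request:
play_rows([
  [[0,0,-6.84],[0,0,0],0],
  [[0,0,-6.84],[0,0,0],0],
  [[0,0,-6.84],[0,0,0],0],
  [[0,0,-6.84],[0,0,0],0],
  [[0,0,-6.84],[0,0,0],0],
  [[0,0,-6.84],[0,0,0],0],
  [[0,0,-6.84],[0,0,0],0],
  [[0,0,-6.84],[0,0,0],0],
  [[0,0,0],[6,-33,0],0],
  [[0,0,0],[6,-33,0],0],
  [[0,0,0],[6,-33,0],0],
  [[0,0,0],[6,-33,0],0],
])

```text
t: 1.1
tcp_pos: [0.3061, 0.4401, 0.2388]
tool_rot: [-0.26, 0.966, -0.0, -0.0]
force: [0.8, 0.3, -0.1]
finger_gap: 0.998
gripper_force: 0.0
```

Request:
play_rows([
  [[0,0,0],[6,-34,0],0],
  [[0,0,0],[6,-34,0],0],
  [[0,0,0],[6,-34,0],0],
  [[0,0,0],[6,-34,0],0],
  [[0,0,0],[6,-34,0],0],
  [[0,0,0],[6,-34,0],0],
  [[0,0,0],[6,-34,0],0],
  [[0,0,0],[6,-34,0],0],
  [[0,0,0],[6,-34,0],0],
  [[0,0,0],[6,-34,0],0],
  [[0,0,0],[6,-34,0],0],
  [[0,0,0],[6,-34,0],0],
])

```text
t: 2.1
tcp_pos: [0.4482, 0.0507, 0.2392]
tool_rot: [-0.259, 0.966, 0.0, -0.0]
force: [0.3, 0.3, -0.8]
finger_gap: 0.997
gripper_force: 0.0
```

Request:
play_rows([
  [[0,0,0],[6,-34,3],0],
  [[0,0,0],[6,-34,3],0],
  [[0,0,0],[6,-34,3],0],
  [[0,0,0],[6,-34,3],0],
  [[0,0,0],[6,-34,3],0],
  [[0,0,0],[6,-34,3],0],
  [[0,0,0],[6,-34,4],0],
  [[0,0,0],[6,-34,4],0],
  [[0,0,0],[6,-34,4],0],
  [[0,0,0],[6,-34,4],0],
  [[0,0,0],[0,0,0],0],
  [[0,0,0],[0,0,0],0],
])

```text
t: 3.1
tcp_pos: [0.5662, -0.2737, 0.2041]
tool_rot: [-0.258, 0.966, 0.001, -0.0]
force: [0.2, 0.8, 0.5]
finger_gap: 1.0
gripper_force: 0.0
```

```bash
python3 - <<'E'
from h import *
c=get_calibration('wrist');w,d=snapshot('wrist');save('','w1.png',w)
np.savez('w1.npz',w=w,d=d)
ys,xs=np.mgrid[0:420,0:560]
P=withdepth('wrist',np.c_[xs.ravel(),ys.ravel()],d,c).reshape(420,560,3);H=P[:,:,2]
near=np.hypot(P[:,:,0]-.586,P[:,:,1]+.331)<.06
m=(H>.028)&(H<.04)&near
ij=np.argwhere(m)[:,::-1]
r=cv2.minAreaRect(onplane('wrist',ij,.034,c)[:,:2].astype(np.float32)*1000);print(r,m.sum(),np.median(H[m]))
hsv=cv2.cvtColor(w,cv2.COLOR_RGB2HSV);g=(cv2.inRange(hsv,(45,100,100),(75,255,255))>0)&m
gc=np.argwhere(g)[:,::-1].mean(0);print('disp',gc,onplane('wrist',gc,.034,c))
plan((r[0][0]/1000,r[0][1]/1000,.010),r[2]+180 if r[1][0]>r[1][1] else r[2]+90)
plan((r[0][0]/1000,r[0][1]/1000,.010),r[2]+270)
E
```

```text
((587.263427734375, -331.2936096191406), (79.47628021240234, 54.75358581542969), 29.878074645996094) 5439 0.03472535470666932
disp [212.13430545 206.41442824] [[ 0.60735963 -0.31988028  0.034     ]]
rot [ 0.14 -0.04  0.08] shift [ 10.8 -62.2 194.3] world d [  21.6  -59.3 -194.3] t 3.15
rot [ 1.500e-01  8.000e-02 -8.992e+01] shift [ 62.2  10.8 194.3] world d [  21.6  -59.3 -194.3] t 3.15
```

View pics/w1.png

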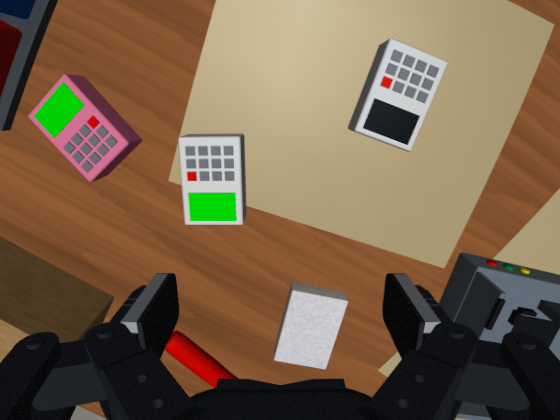

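The wrist view shows the green module at (212,180), aligned with the jaws, and the dark and pink modules are well clear. I'll grasp it.

Request:
play_rows([
  [[0,0,0],[3.6,-20.7,0],0],
  [[0,0,0],[3.6,-20.7,0],0],
  [[0,0,0],[3.6,-20.8,0],0],
  [[0,0,0],[0,0,30],0],
  [[0,0,0],[0,0,30],0],
  [[0,0,0],[0,0,30],0],
  [[0,0,0],[0,0,30],0],
  [[0,0,0],[0,0,30],0],
  [[0,0,0],[0,0,20],0],
  [[0,0,0],[0,0,12],0],
  [[0,0,0],[0,0,11],0],
  [[0,0,0],[0,0,0],0],
])

```text
t: 4.15
tcp_pos: [0.5873, -0.3295, 0.0107]
tool_rot: [-0.26, 0.966, 0.001, -0.001]
force: [-0.8, 0.2, 0.1]
finger_gap: 1.002
gripper_force: 0.0
```

Request:
play_rows([
  [[0,0,0],[0,0,0],0.2],
  [[0,0,0],[0,0,0],0.3],
  [[0,0,0],[0,0,0],0.4],
  [[0,0,0],[0,0,0],0.5],
  [[0,0,0],[0,0,0],0.6],
  [[0,0,0],[0,0,0],0.6],
  [[0,0,0],[0,0,0],0.6],
  [[0,0,0],[0,0,0],0.6],
], grip_force=40)

```text
t: 4.82
tcp_pos: [0.5894, -0.3322, 0.0143]
tool_rot: [-0.259, 0.966, -0.001, 0.001]
force: [-0.4, 0.7, 5.3]
finger_gap: 0.627
gripper_force: 44.6
```

Request:
play_rows([
  [[0,0,0],[0,0,-8],0.6],
  [[0,0,0],[0,0,-15],0.6],
  [[0,0,0],[0,0,-25],0.6],
  [[0,0,0],[0,0,-25],0.6],
  [[0,0,0],[0,0,-25],0.6],
  [[0,0,0],[0,0,-25],0.6],
  [[0,0,0],[0,0,-15],0.6],
  [[0,0,7],[0,0,0],0.6],
  [[0,0,7],[0,0,0],0.6],
  [[0,0,0],[0,0,0],0.6],
  [[0,0,0],[0,0,0],0.6],
])

```text
t: 5.73
tcp_pos: [0.5879, -0.3311, 0.151]
tool_rot: [-0.141, 0.99, 0.0, -0.0]
force: [0.2, -0.0, -1.0]
finger_gap: 0.628
gripper_force: 43.8
```

```bash
python3 - <<'E'
from h import *
plan((.5845,.0384,.15),196)
E
```

```text
rot [ 0.   -0.    0.21] shift [-98.6 356.1   1. ] world d [ -3.4 369.5  -1. ] t 5.7333
```

Request:
play_rows([
  [[0,0,0],[-5,18,0],0.6],
  [[0,0,0],[-9,32,0],0.6],
  [[0,0,0],[-9,34,0],0.6],
  [[0,0,0],[-9,34,0],0.6],
  [[0,0,0],[-9,34,0],0.6],
  [[0,0,0],[-9,34,0],0.6],
  [[0,0,0],[-9,34,0],0.6],
  [[0,0,0],[-9,34,0],0.6],
  [[0,0,0],[-9,34,0],0.6],
  [[0,0,0],[-9,32,0],0.6],
  [[0,0,0],[-8,22,0],0.6],
  [[0,0,0],[-4.6,14,0],0.6],
])

```text
t: 6.73
tcp_pos: [0.5839, 0.0412, 0.1503]
tool_rot: [-0.142, 0.99, 0.0, -0.0]
force: [0.4, 0.5, -1.2]
finger_gap: 0.626
gripper_force: 43.8
```

```bash
python3 - <<'E'
from h import *
snapshot('top')
c=get_calibration('wrist');w,d=snapshot('wrist');save('','w2.png',w)
a,e=snapshot('top')
plan((.5845,.0384,.055),196)
E
```

```text
rot [-0.01 -0.03  0.31] shift [ 0.  -0.9 95.3] world d [  0.2  -0.8 -95.3] t 6.8833
```

View pics/w2.png

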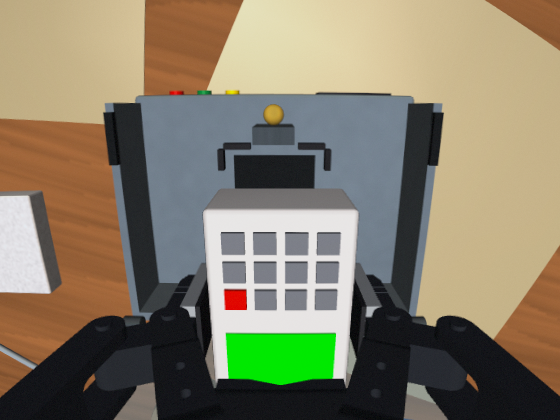

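The module is held square over the nest. The front stops are at (220,157) and (328,157), the ball at (273,114) and the rubber pads at (111,138) and (436,138). Next is an offset check against the jaws.

```bash
python3 - <<'E'
from h import *
s=sense();c=get_calibration('wrist')
T=R.from_quat(s['tool_rot']).inv()
for n,p,z in [('stopL',(219,158),.048),('stopR',(330,158),.048),('padL',(111,104),.082),('padR',(436,104),.082),('wallLfront',(106,104),.082),('wallRfront',(441,104),.082),('deckFrontL',(137,97),.04),('deckFrontR',(412,97),.04),('ball',(273,114),.075),('padNestL',(236,155),.04),('padNestR',(314,155),.04)]:
    q=onplane('wrist',p,z,c)[0]; print(n,np.round(q,4),np.round(T.apply(q-s['tcp_pos'])*1000,1))
E
```

```text
stopL [ 0.557  -0.0113  0.048 ] [ 40.3 -40.8 102.3]
stopR [0.5362 0.0601 0.048 ] [ 40.2  33.5 102.3]
padL [ 0.5377 -0.0736  0.082 ] [ 76.4 -95.2  68.3]
padR [0.4866 0.102  0.082 ] [76.1 87.7 68.3]
wallLfront [ 0.5385 -0.0764  0.082 ] [ 76.5 -98.1  68.3]
wallRfront [0.4857 0.1048 0.082 ] [76.1 90.6 68.3]
deckFrontL [ 0.5336 -0.0758  0.04  ] [ 80.9 -96.2 110.3]
deckFrontR [0.4819 0.1016 0.04  ] [ 80.7  88.7 110.3]
ball [0.5188 0.0159 0.075 ] [69.4 -4.  75.3]
padNestL [ 0.5532 -0.0015  0.04  ] [ 41.2 -30.3 110.3]
padNestR [0.5382 0.0502 0.04  ] [ 41.1  23.5 110.3]
```

Request:
play_rows([
  [[0,0,0],[0,-3,0],0.6],
  [[0,0,0],[0,0,15],0.6],
  [[0,0,0],[0,0,20],0.6],
  [[0,0,0],[0,0,20],0.6],
  [[0,0,0],[0,0,18],0.6],
  [[0,0,0],[0,0,9],0.6],
  [[0,0,0],[0,0,5],0.6],
  [[0,0,0],[0,0,3],0.6],
  [[0,0,0],[0,0,2],0.6],
  [[0,0,0],[0,0,0],0.6],
  [[0,0,0],[0,0,0],0.6],
])

```text
t: 7.8
tcp_pos: [0.5861, 0.0351, 0.0591]
tool_rot: [-0.14, 0.99, -0.0, 0.001]
force: [0.4, 0.1, -1.5]
finger_gap: 0.625
gripper_force: 43.9
```

Request:
play_rows([
  [[0,0,0],[0,0,1.5],0.6],
  [[0,0,0],[0,0,1.5],0.6],
  [[0,0,0],[0,0,1],0.6],
  [[0,0,0],[0,0,0],0.6],
  [[0,0,0],[0,0,0],0.6],
])

```text
t: 8.22
tcp_pos: [0.5855, 0.0353, 0.0544]
tool_rot: [-0.14, 0.99, -0.0, 0.0]
force: [-0.1, -0.5, -1.2]
finger_gap: 0.624
gripper_force: 44.0
```

Request:
play_rows([
  [[0,0,0],[0,0,1],0.6],
  [[0,0,0],[0,0,1],0.6],
  [[0,0,0],[0,0,0],0.6],
  [[0,0,0],[0,0,0],0.6],
])

```text
t: 8.55
tcp_pos: [0.5855, 0.0353, 0.0543]
tool_rot: [-0.14, 0.99, -0.0, 0.0]
force: [-3.1, -0.1, 9.9]
finger_gap: 0.623
gripper_force: 45.2
```

Request:
play_rows([
  [[0,0,0],[0,0,-1],0.4],
  [[0,0,0],[0,0,0],0.3],
  [[0,0,0],[0,0,0],0.1],
  [[0,0,0],[0,0,0],0.1],
  [[0,0,0],[0,0,0],0.1],
  [[0,0,0],[0,0,-10],0.1],
  [[0,0,0],[0,0,-25],0.1],
  [[0,0,0],[0,0,-35],0.1],
  [[0,0,0],[0,0,-35],0.1],
  [[0,0,0],[4,0,-35],0.1],
  [[0,0,0],[15,0,-20],0.1],
  [[0,0,0],[15,0,0],0.1],
])

```text
t: 9.55
tcp_pos: [0.5562, 0.0254, 0.2192]
tool_rot: [-0.14, 0.99, -0.002, 0.006]
force: [0.5, -0.5, -0.9]
finger_gap: 0.9
gripper_force: 0.0
```

```bash
python3 - <<'E'
from h import *
c=get_calibration('wrist');w,d=snapshot('wrist');save('','w3.png',w)
s=sense();print(s['tcp_pos'])
np.savez('w3.npz',w=w,d=d)
E
```

```text
[0.55075832 0.02537229 0.21658925]
```

View pics/w3.png

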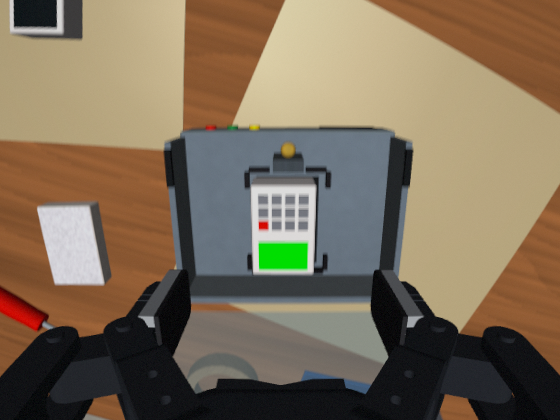

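The module is inside the four stops, with the display towards the hinge. I'll check the lateral margin and flatness, and work out the bar approach.

```bash
python3 - <<'E'
from h import *
s=sense();c=get_calibration('wrist')
T=R.from_quat(s['tool_rot']).inv()
z=np.load('w3.npz');d=z['d'];w=z['w']
ys,xs=np.mgrid[0:420,0:560]
P=withdepth('wrist',np.c_[xs.ravel(),ys.ravel()],d,c).reshape(420,560,3);H=P[:,:,2]
m=(H>.066)&(H<.078)&(xs>240)&(xs<330)&(ys>170)&(ys<280)
ij=np.argwhere(m)[:,::-1];print('top z',np.percentile(H[m],[5,50,95]),cv2.minAreaRect(onplane('wrist',ij,.074,c)[:,:2].astype(np.float32)*1000))
for n,p,zz in [('stopTLin',(250,187),.04),('stopTRin',(325,187),.04),('stopBR',(326,262),.048),('stopBL',(249,262),.048),('wallL',(165,143),.082),('wallR',(411,143),.082),('ball',(288,150),.075),('backL',(175,302),.082),('frontL',(183,129),.04),('frontR',(394,130),.04)]:
    q=onplane('wrist',p,zz,c)[0]; print(n,np.round(q,4),np.round(T.apply(q-s['tcp_pos'])*1000,1))
q=onplane('wrist',(284,226),.074,c)[0];print('mod',q,T.apply(q-s['tcp_pos'])*1000)
# bar from top and scene
z=np.load('s0.npz')
h=cv2.cvtColor(z['a'],cv2.COLOR_RGB2HSV);o=cv2.inRange(h,(5,180,150),(18,255,255));o[:135]=0;o[160:]=0;o[:,:215]=0;o[:,262:]=0
n,l,st,ce=cv2.connectedComponentsWithStats(o);k=1+st[1:,4].argmax()
tj=np.argwhere(l==k)[:,::-1]; print(st[k],ce[k])
h=cv2.cvtColor(z['b'],cv2.COLOR_RGB2HSV);o=cv2.inRange(h,(5,150,120),(18,255,255));o[:150]=0;o[200:]=0;o[:,:222]=0;o[:,272:]=0
n,l,st,ce=cv2.connectedComponentsWithStats(o);k=1+st[1:,4].argmax();sj=np.argwhere(l==k)[:,::-1];print(st[k],ce[k])
for nm,j,dd in(('top',tj,z['d']),('scene',sj,z['e'])):
    p=withdepth(nm,j,dd);p=p[(p[:,2]>.255)&(p[:,2]<.3)];print(nm,len(p),np.median(p,0),cv2.minAreaRect(p[:,:2].astype(np.float32)*1000))
o=onplane('top',tj,.272);print('plane',o.mean(0))
E
```

```text
top z [0.07026715 0.07188604 0.07369221] ((570.8198852539062, 33.366371154785156), (90.80404663085938, 53.2301025390625), 16.03836441040039)
stopTLin [ 0.5552 -0.0017  0.04  ] [  3.6 -27.  176.6]
stopTRin [0.5365 0.063  0.04  ] [  3.6  40.4 176.5]
stopBR [0.603  0.0848 0.048 ] [-66.3  42.9 168.6]
stopBL [0.6229 0.0156 0.048 ] [-66.3 -29.1 168.8]
wallL [ 0.5296 -0.0717  0.082 ] [ 47.4 -87.2 134.7]
wallR [0.4778 0.1077 0.082 ] [ 47.5  99.5 134.3]
ball [0.5101 0.0199 0.075 ] [ 40.8   6.2 141.5]
backL [ 0.6622 -0.0382  0.082 ] [-89.3 -91.7 134.9]
frontL [ 0.5214 -0.0708  0.04  ] [ 55.2 -83.9 176.6]
frontR [0.4715 0.1051 0.04  ] [ 54.4  98.9 176.3]
mod [0.57104645 0.03435646 0.074     ] [-21.73017237   3.26886643 142.62233888]
[220 139  36  15 148] [238.68918919 145.32432432]
[226 162  38  27 175] [245.30857143 170.22857143]
top 146 [0.67761829 0.05975934 0.27449681] ((676.2973022460938, 63.680397033691406), (11.932156562805176, 96.2665786743164), 16.37970733642578)
scene 155 [0.68196019 0.07306246 0.27268379] ((682.0174560546875, 69.56114196777344), (9.122498512268066, 96.56089782714844), 16.127643585205078)
plane [0.67727678 0.06086998 0.272     ]
```

Request:
play_rows([
  [[0,0,6.9],[0,0,-8],0.3],
  [[0,0,6.9],[0,0,-8],0.3],
  [[0,0,6.9],[0,0,-9],0.3],
  [[0,0,6.9],[0,0,-9],0.3],
  [[0,0,6.9],[0,0,-9],0.3],
  [[0,0,6.9],[0,0,-9],0.3],
  [[0,0,6.9],[0,0,-9],0.3],
  [[0,0,6.9],[0,0,-9],0.3],
  [[0,0,6.9],[0,0,-9],0.3],
  [[0,0,6.9],[0,0,-9],0.3],
  [[0,0,6.9],[0,0,-9],0.3],
  [[0,0,6.9],[0,0,-3],0.3],
])

```text
t: 10.6
tcp_pos: [0.5532, 0.0259, 0.3144]
tool_rot: [0.553, 0.833, 0.0, 0.001]
force: [-0.5, 0.2, -0.2]
finger_gap: 0.698
gripper_force: 0.0
```

Request:
play_rows([
  [[0,0,7.1],[0,0,0],0.3],
  [[0,0,0],[0,0,0],0.3],
  [[0,0,0],[0,0,0],0.3],
])

```text
t: 10.85
tcp_pos: [0.5525, 0.026, 0.313]
tool_rot: [0.6, 0.8, -0.0, -0.0]
force: [-0.3, -0.0, -1.1]
finger_gap: 0.697
gripper_force: 0.0
```

```bash
python3 - <<'E'
from h import *
plan((.677,.064,.315),106)
E
```

```text
rot [-0.05 -0.03  0.32] shift [  2.2 130.1  -2. ] world d [124.5  38.    2. ] t 10.85
```

Request:
play_rows([
  [[0,0,0],[0.5,18,-0.5],0.3],
  [[0,0,0],[0.5,24,-0.5],0.3],
  [[0,0,0],[0.5,28,-0.5],0.3],
  [[0,0,0],[0.5,28,-0.5],0.3],
  [[0,0,0],[0,20,0],0.3],
  [[0,0,0],[0,12,0],0.3],
  [[0,0,0],[0,0,0],0.3],
  [[0,0,0],[0,0,0],0.3],
])

```text
t: 11.52
tcp_pos: [0.6767, 0.064, 0.3141]
tool_rot: [0.6, 0.8, -0.001, -0.001]
force: [-0.4, 0.1, 0.6]
finger_gap: 0.699
gripper_force: 0.0
```

```bash
python3 - <<'E'
from h import *
c=get_calibration('wrist');w,d=snapshot('wrist');save('','w4.png',w)
s=sense();T=R.from_quat(s['tool_rot']).inv()
ys,xs=np.mgrid[0:420,0:560]
h=cv2.cvtColor(w,cv2.COLOR_RGB2HSV);o=cv2.inRange(h,(5,150,100),(18,255,255))>0
P=withdepth('wrist',np.c_[xs.ravel(),ys.ravel()],d,c).reshape(420,560,3)
m=o&(P[:,:,2]>.25)&(P[:,:,2]<.3);p=T.apply(P[m]-s['tcp_pos'])*1000
print(m.sum(),np.percentile(p,[3,50,97],axis=0),np.argwhere(m)[:,::-1].mean(0))
plan((.677,.064,.259),106)
E
```

```text
3876 [[-41.92597267  -3.45001677  37.49804851]
 [  8.93875688   2.19910861  39.18496834]
 [ 50.31709204   7.75293447  49.44222365]] [283.57043344 235.84262126]
rot [-0.14 -0.04  0.22] shift [-0.1  0.8 55.4] world d [  0.9   0.1 -55.4] t 11.5667
```

View pics/w4.png

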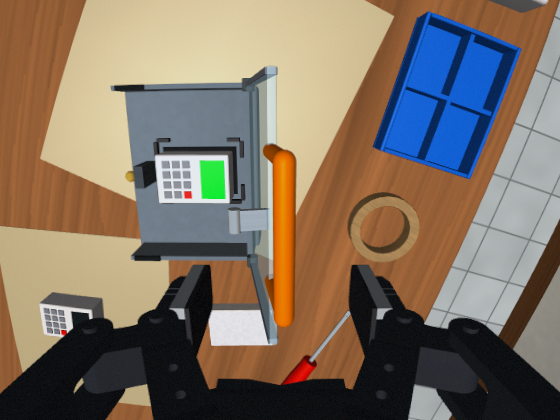

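The bar runs from (285,155) to (285,325), square to the jaws and nearly centred (tool y +2, 44 mm below the TCP). I'll lower and pinch it.

Request:
play_rows([
  [[0,0,0],[2,1,8],0.3],
  [[0,0,0],[2,1,12],0.3],
  [[0,0,0],[0,0,12],0.3],
  [[0,0,0],[0,0,10],0.3],
  [[0,0,0],[0,0,7],0.3],
  [[0,0,0],[0,0,4],0.45],
  [[0,0,0],[0,0,0],0.6],
  [[0,0,0],[0,0,0],0.7],
  [[0,0,0],[0,0,0],0.8],
  [[0,0,0],[0,0,0],0.9],
  [[0,0,0],[0,0,0],1],
  [[0,0,0],[0,0,0],1],
], grip_force=60)

```text
t: 12.57
tcp_pos: [0.6781, 0.0682, 0.2632]
tool_rot: [0.601, 0.799, 0.0, 0.001]
force: [-0.7, 0.5, 3.1]
finger_gap: 0.113
gripper_force: 58.5
```

Request:
play_rows([
  [[0,0,0],[0,0,0],1],
  [[0,0,0],[0,0,0],1],
  [[0,0,0],[0,0,0],1],
])

```text
t: 12.82
tcp_pos: [0.6782, 0.0682, 0.2631]
tool_rot: [0.601, 0.799, 0.0, 0.001]
force: [-0.8, -0.3, 5.0]
finger_gap: 0.113
gripper_force: 58.7
```

```bash
python3 - <<'E'
from h import *
s=sense();print({k:np.round(s[k],4) for k in s if k!='tau'})
E
```

```text
{'t': np.float64(12.8167), 'q': array([-6.3300e-02,  5.8390e-01,  1.2526e+00, -2.0000e-04,  1.3038e+00,
       -3.4490e-01]), 'qd': array([ 0.0013,  0.001 , -0.0017,  0.0009, -0.0013, -0.0006]), 'tcp_pos': array([0.6782, 0.0682, 0.2631]), 'tool_rot': array([6.008e-01, 7.994e-01, 3.000e-04, 6.000e-04]), 'force': array([-0.8072, -0.27  ,  4.9805]), 'ft_torque': array([-0.1511,  0.1584, -0.0219]), 'gripper_force': np.float64(58.7305), 'finger_gap': np.float64(0.1129)}
```

```bash
python3 - <<'E'
import numpy as np
t=np.r_[1.75,1.735,np.arange(1.70,0.12,-.035)]
y=-185*np.cos(t);z=-185*np.sin(t)
Y=np.round(y);Z=np.round(z)
for i in range(1,len(t)): print(round(t[i],3),int(Y[i]-Y[i-1]),int(Z[i]-Z[i-1]),end=' | ' if i%12 else '\n')
E
```

```text
1.735 -3 -1 | 1.7 -6 0 | 1.665 -7 -1 | 1.63 -6 -1 | 1.595 -7 0 | 1.56 -6 0 | 1.525 -6 0 | 1.49 -7 1 | 1.455 -6 0 | 1.42 -7 1 | 1.385 -6 1 | 1.35 -7 1
1.315 -6 2 | 1.28 -6 2 | 1.245 -6 2 | 1.21 -6 2 | 1.175 -6 2 | 1.14 -6 3 | 1.105 -6 3 | 1.07 -6 3 | 1.035 -5 3 | 1.0 -6 3 | 0.965 -5 4 | 0.93 -6 4
0.895 -5 4 | 0.86 -5 4 | 0.825 -5 4 | 0.79 -4 5 | 0.755 -5 4 | 0.72 -4 5 | 0.685 -4 5 | 0.65 -4 5 | 0.615 -4 5 | 0.58 -4 6 | 0.545 -3 5 | 0.51 -3 6
0.475 -4 5 | 0.44 -2 6 | 0.405 -3 6 | 0.37 -2 6 | 0.335 -3 6 | 0.3 -2 6 | 0.265 -2 7 | 0.23 -1 6 | 0.195 -1 6 | 0.16 -2 7 | 0.125 -1 6 |
```

Request:
play_rows([
  [[0,0,0],[0,-3,-1],1],
  [[0,0,0],[0,-6,0],1],
  [[0,0,0],[0,-7,-1],1],
  [[0,0,0],[0,-6,-1],1],
  [[0,0,0],[0,-7,0],1],
  [[0,0,0],[0,-6,0],1],
  [[0,0,0],[0,0,0],1],
  [[0,0,0],[0,0,0],1],
])

```text
t: 13.48
tcp_pos: [0.6442, 0.0583, 0.2672]
tool_rot: [0.601, 0.799, 0.001, 0.001]
force: [3.2, 0.8, 9.2]
finger_gap: 0.114
gripper_force: 59.0
```

```bash
cat > chk.py <<'E'
from h import *
c=get_calibration('wrist');w,d=snapshot('wrist')
s=sense();T=R.from_quat(s['tool_rot']).inv()
ys,xs=np.mgrid[0:420,0:560]
h=cv2.cvtColor(w,cv2.COLOR_RGB2HSV);o=cv2.inRange(h,(5,150,100),(18,255,255))>0
P=withdepth('wrist',np.c_[xs.ravel(),ys.ravel()],d,c).reshape(420,560,3)
p=T.apply(P.reshape(-1,3)-s['tcp_pos']).reshape(420,560,3)*1000
m=o&(abs(p[:,:,1])<40)&(abs(p[:,:,2]+11)<40)&(p[:,:,0]>14)&(p[:,:,0]<42)
q=p[m];print('bar in tool',len(q),np.round(np.percentile(q,[5,50,95],axis=0),1).tolist())
print(s['tcp_pos'].round(4),s['force'].round(1),s['t'].round(2))
E
python3 chk.py
```

```text
bar in tool 2147 [[15.5, -5.5, -12.7], [28.6, -0.4, -11.4], [40.7, 4.8, -8.5]]Traceback (most recent call last):
  File "chk.py", line 10, in <module>
    print(s['tcp_pos'].round(4),s['force'].round(1),s['t'].round(2))
                                                    ^^^^^^^^^^^^
AttributeError: 'float' object has no attribute 'round'
```

Request:
play_rows([
  [[0,0,0],[0,-6,-1],1],
  [[0,0,0],[0,-7,0],1],
  [[0,0,0],[0,-6,0],1],
  [[0,0,0],[0,-7,0],1],
  [[0,0,0],[0,-6,1],1],
  [[0,0,0],[0,-7,1],1],
  [[0,0,0],[0,0,0],1],
])

```text
t: 14.12
tcp_pos: [0.6044, 0.0468, 0.2637]
tool_rot: [0.601, 0.799, -0.002, -0.001]
force: [2.0, -2.0, 1.8]
finger_gap: 0.112
gripper_force: 59.3
```

Request:
play_rows([
  [[0,0,0],[0,-6,2],1],
  [[0,0,0],[0,-6,2],1],
  [[0,0,0],[0,-6,2],1],
  [[0,0,0],[0,-6,2],1],
  [[0,0,0],[0,-6,2],1],
  [[0,0,0],[0,-6,3],1],
  [[0,0,0],[0,0,0],1],
])

```text
t: 14.7
tcp_pos: [0.5699, 0.0368, 0.2511]
tool_rot: [0.601, 0.799, -0.002, -0.001]
force: [-0.7, -3.5, 7.0]
finger_gap: 0.116
gripper_force: 59.9
```

Request:
play_rows([
  [[0,0,0],[0,-6,3],1],
  [[0,0,0],[0,-6,3],1],
  [[0,0,0],[0,-5,3],1],
  [[0,0,0],[0,-6,3],1],
  [[0,0,0],[0,-5,4],1],
  [[0,0,0],[0,-6,4],1],
  [[0,0,0],[0,0,0],1],
])

```text
t: 15.28
tcp_pos: [0.5367, 0.0277, 0.2297]
tool_rot: [0.601, 0.799, -0.002, -0.002]
force: [-0.3, -3.6, -0.2]
finger_gap: 0.113
gripper_force: 60.1
```

```bash
sed -i "s/,s\['t'\].round(2)/,s['t']/" chk.py; python3 chk.py
```

```text
bar in tool 2358 [[15.8, -5.7, -11.6], [30.5, 0.1, -10.0], [41.5, 17.3, 10.6]]
[0.537  0.0278 0.2299] [-1.1 -4.9  1. ] 15.3333
```

Request:
play_rows([
  [[0,0,0],[-0.5,-5,4],1],
  [[0,0,0],[-0.5,-5,4],1],
  [[0,0,0],[0,-5,4],1],
  [[0,0,0],[0,-4,5],1],
  [[0,0,0],[0,-5,4],1],
  [[0,0,0],[0,-4,5],1],
  [[0,0,0],[0,0,0],1],
])

```text
t: 15.92
tcp_pos: [0.5112, 0.02, 0.2036]
tool_rot: [0.601, 0.799, -0.0, -0.002]
force: [-0.3, 2.2, -1.7]
finger_gap: 0.113
gripper_force: 61.5
```

Request:
play_rows([
  [[0,0,0],[-0.5,-4,5],1],
  [[0,0,0],[0,-4,5],1],
  [[0,0,0],[0,-4,5],1],
  [[0,0,0],[0,-4,6],1],
  [[0,0,0],[0,-3,5],1],
  [[0,0,0],[0,-3,6],1],
  [[0,0,0],[0,0,0],1],
])

```text
t: 16.5
tcp_pos: [0.4903, 0.0138, 0.1716]
tool_rot: [0.601, 0.799, -0.0, -0.002]
force: [0.2, 5.9, -2.6]
finger_gap: 0.112
gripper_force: 63.2
```

```bash
python3 chk.py
```

```text
bar in tool 2660 [[15.9, -5.4, -13.7], [31.7, 0.7, -12.0], [41.5, 28.3, 3.9]]
[0.4904 0.0138 0.1719] [-1.6  5.5 -3.5] 16.55
```

Request:
play_rows([
  [[0,0,0],[0.5,-4,5],1],
  [[0,0,0],[0.5,-2,6],1],
  [[0,0,0],[0,-3,6],1],
  [[0,0,0],[0,-2,6],1],
  [[0,0,0],[0,-3,6],1],
  [[0,0,0],[0,-2,6],1],
  [[0,0,0],[0,0,0],1],
])

```text
t: 17.13
tcp_pos: [0.4763, 0.0095, 0.1372]
tool_rot: [0.601, 0.799, 0.0, -0.0]
force: [0.6, 5.7, -1.8]
finger_gap: 0.111
gripper_force: 64.4
```

Request:
play_rows([
  [[0,0,0],[0,-2,7],1],
  [[0,0,0],[0,-1,6],1],
  [[0,0,0],[0,-1,6],1],
  [[0,0,0],[0,-2,5],1],
  [[0,0,0],[0,0,3],1],
  [[0,0,0],[0,0,0],1],
])

```text
t: 17.63
tcp_pos: [0.47, 0.0073, 0.1105]
tool_rot: [0.601, 0.799, -0.001, -0.001]
force: [-0.7, -1.3, -4.2]
finger_gap: 0.116
gripper_force: 64.1
```

```bash
python3 chk.py
```

```text
bar in tool 2713 [[16.0, -5.4, -14.4], [31.9, 0.8, -12.7], [41.5, 29.8, -6.8]]
[0.4701 0.0073 0.1108] [-1.5 -1.1 -4.3] 17.6833
```

Request:
play_rows([
  [[0,0,0],[0,-1,3],1],
  [[0,0,0],[0,0,3],1],
  [[0,0,0],[0,-0.5,3],1],
  [[0,0,0],[0,0,2],1],
  [[0,0,0],[0,0,2],1],
  [[0,0,0],[0,0,0],1],
  [[0,0,0],[0,0,0],1],
])

```text
t: 18.27
tcp_pos: [0.4686, 0.007, 0.0985]
tool_rot: [0.601, 0.799, -0.001, -0.0]
force: [-5.4, -2.1, 2.3]
finger_gap: 0.113
gripper_force: 64.7
```

Request:
play_rows([
  [[0,0,0],[0,-1,1.5],1],
  [[0,0,0],[0,-0.5,1.5],1],
  [[0,0,0],[0,0,0],1],
  [[0,0,0],[0,0,0],1],
])

```text
t: 18.6
tcp_pos: [0.4683, 0.0068, 0.0959]
tool_rot: [0.601, 0.799, 0.0, 0.001]
force: [-3.5, -0.8, 0.7]
finger_gap: 0.11
gripper_force: 64.7
```

Request:
play_rows([
  [[0,0,0],[0,0,1.5],1],
  [[0,0,0],[0,0,1.5],1],
  [[0,0,0],[0,0,0],1],
  [[0,0,0],[0,0,0],1],
])

```text
t: 18.93
tcp_pos: [0.4681, 0.0068, 0.0924]
tool_rot: [0.601, 0.799, 0.0, 0.001]
force: [-3.9, -2.3, 0.0]
finger_gap: 0.112
gripper_force: 64.5
```

Request:
play_rows([
  [[0,0,0],[0,0,1.5],1],
  [[0,0,0],[0,0,1.5],1],
  [[0,0,0],[0,0,0],1],
  [[0,0,0],[0,0,0],1],
])

```text
t: 19.27
tcp_pos: [0.4676, 0.007, 0.0881]
tool_rot: [0.601, 0.8, -0.0, -0.0]
force: [-1.7, -0.4, -7.1]
finger_gap: 0.113
gripper_force: 64.9
```

```bash
python3 chk.py; python3 - <<'E'
from h import *
a,d=snapshot('top')
h=cv2.cvtColor(a,cv2.COLOR_RGB2HSV);o=cv2.inRange(h,(5,180,130),(18,255,255))>0
ys,xs=np.mgrid[0:420,0:560];P=withdepth('top',np.c_[xs.ravel(),ys.ravel()],d).reshape(420,560,3)
m=o&(abs(P[:,:,0]-.467)<.05)&(abs(P[:,:,1])<.1);print(m.sum(),np.percentile(P[m],[5,50,95],axis=0).round(4).tolist())
E
```

```text
bar in tool 2846 [[16.1, -5.2, -15.0], [32.7, 1.5, -13.2], [41.6, 32.1, -10.4]]
[0.4676 0.007  0.0883] [-0.6 -0.6 -7.8] 19.3167
8 [[0.5098, -0.0336, 0.0943], [0.5126, -0.0308, 0.0988], [0.5157, -0.0279, 0.1008]]
```

Request:
play_rows([
  [[0,0,0],[0,0,1.5],1],
  [[0,0,0],[0,0,1.5],1],
  [[0,0,0],[0,0,1.5],1],
  [[0,0,0],[0,0,0],1],
  [[0,0,0],[0,0,0],1],
])

```text
t: 19.78
tcp_pos: [0.4676, 0.0069, 0.0842]
tool_rot: [0.601, 0.799, -0.0, -0.0]
force: [-1.0, -2.4, -13.8]
finger_gap: 0.116
gripper_force: 64.1
```

Request:
play_rows([
  [[0,0,0],[0,0,1.5],1],
  [[0,0,0],[0,0,1.5],1],
  [[0,0,0],[0,0,0],1],
  [[0,0,0],[0,0,0],1],
])

```text
t: 20.12
tcp_pos: [0.4676, 0.0069, 0.0817]
tool_rot: [0.601, 0.799, -0.0, -0.0]
force: [-2.2, -1.8, -8.7]
finger_gap: 0.114
gripper_force: 64.6
```

Request:
play_rows([
  [[0,0,0],[0,0,1.5],1],
  [[0,0,0],[0,0,1.5],1],
  [[0,0,0],[0,0,0],1],
  [[0,0,0],[0,0,0],1],
])

```text
t: 20.45
tcp_pos: [0.4677, 0.0069, 0.0791]
tool_rot: [0.601, 0.799, 0.0, 0.0]
force: [-3.8, -2.6, -1.6]
finger_gap: 0.113
gripper_force: 65.4
```

Request:
play_rows([
  [[0,0,0],[0,0,1.5],1],
  [[0,0,0],[0,0,1.5],1],
  [[0,0,0],[0,0,1],1],
  [[0,0,0],[0,0,0],1],
  [[0,0,0],[0,0,0],1],
])

```text
t: 20.87
tcp_pos: [0.4677, 0.0069, 0.0759]
tool_rot: [0.601, 0.799, 0.0, 0.0]
force: [-4.8, -1.6, 10.6]
finger_gap: 0.113
gripper_force: 66.7
```

```bash
python3 chk.py
```

```text
bar in tool 2876 [[16.0, -5.4, -15.4], [32.7, 1.2, -13.8], [41.6, 32.6, -11.3]]
[0.4677 0.0069 0.0759] [-5.1 -2.   9.9] 20.9167
```

Request:
play_rows([
  [[0,0,0],[0,0,-1.5],1],
  [[0,0,0],[0,0,-1],1],
  [[0,0,0],[0,0,0],0.85],
  [[0,0,0],[0,0,0],0.75],
  [[0,0,0],[0,0,0],0.75],
  [[0,0,0],[0,0,0],0.75],
])

```text
t: 21.42
tcp_pos: [0.4688, 0.0069, 0.0773]
tool_rot: [0.601, 0.799, 0.001, 0.001]
force: [-0.8, -0.8, -0.3]
finger_gap: 0.252
gripper_force: 0.0
```

Request:
play_rows([
  [[0,0,0],[0,0,-4],0.75],
  [[0,0,0],[0,0,-6],0.75],
  [[0,0,0],[0,0,-10],0.75],
  [[0,0,0],[0,0,-15],0.75],
  [[0,0,0],[0,0,-25],0.75],
  [[0,0,0],[0,0,-35],0.75],
  [[0,0,0],[0,0,-35],0.75],
  [[0,0,0],[0,0,-35],0.75],
  [[0,0,0],[0,0,-15],0.75],
  [[0,0,0],[0,0,0],0.75],
  [[0,0,0],[0,0,0],0.75],
])

```text
t: 22.33
tcp_pos: [0.468, 0.007, 0.2586]
tool_rot: [0.601, 0.799, 0.001, 0.001]
force: [-0.2, -0.0, -0.1]
finger_gap: 0.249
gripper_force: 0.0
```

```bash
python3 - <<'E'
from h import *
c=get_calibration('wrist');w,d=snapshot('wrist');save('','w5.png',w)
s=sense();print(s['tcp_pos'],s['force'],s['finger_gap'],s['t'])
ys,xs=np.mgrid[0:420,0:560]
h=cv2.cvtColor(w,cv2.COLOR_RGB2HSV);o=cv2.inRange(h,(5,150,100),(18,255,255))>0
P=withdepth('wrist',np.c_[xs.ravel(),ys.ravel()],d,c).reshape(420,560,3)
m=o&(abs(P[:,:,2]-.09)<.04)&(abs(P[:,:,0]-.467)<.05);print(m.sum(),np.percentile(P[m],[5,50,95],axis=0).round(4).tolist())
b,e=snapshot('scene');save('','scene5.png',cv2.resize(b[120:300,180:420],None,fx=3.3,fy=3.3))
E
```

```text
[0.46711636 0.0071023  0.25730917] [-0.17677439 -0.45727096 -0.33299779] 0.2512916706135318 22.3833
2363 [[0.4551, -0.0352, 0.089], [0.4725, 0.0147, 0.0919], [0.5064, 0.0598, 0.0938]]
```

View pics/w5.png

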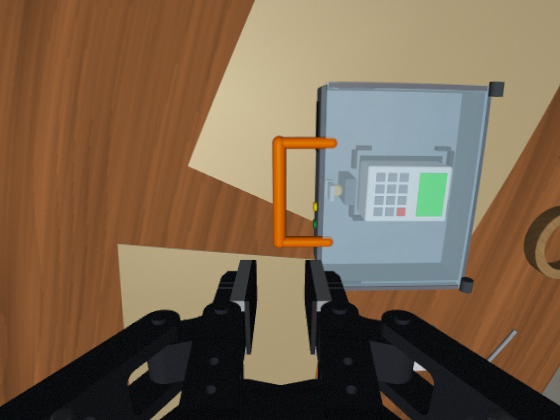

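View pics/scene5.png

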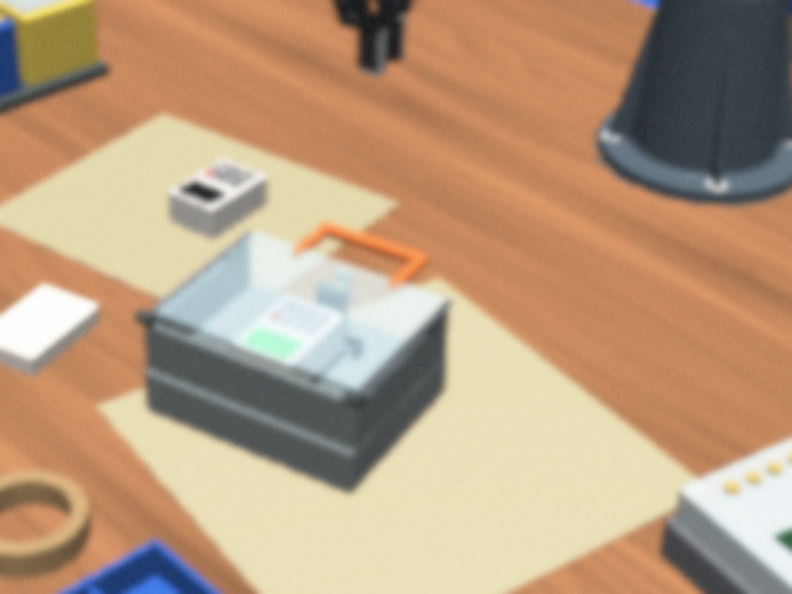

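The wrist view shows the flap level. The bar, at (280,190), has its top at about 0.093 m, so the flap is fully shut. The module is in the nest with its display towards the hinge, and the scene view agrees. The gripper is clear, so I'll hand it in.

```bash
python3 -c "
from station import *
print(sign_off())"
```

```text
the job is handed in; nothing more can be done
None
```

The green module lies in the nest with its display end towards the hinge, the flap was brought down under control and is fully shut, and I handed the job in at about 22 s with the gripper clear and the other items untouched.

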